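# Slide a tool hanger into a slotted rail until the catch snaps behind it

## Robot

A 7-joint arm with a two-finger parallel gripper is mounted at the origin on the work surface. World frame = base frame: x ahead of the robot, y to its left, z up, the work surface at z = 0. Lengths are in m, angles in rad, forces in N, time in s.
With the tool pointing down it reaches from about 0.35 to 0.9 m from the base axis. Payload 7.2 kg.
Tool frame: the origin (TCP) lies between the finger pads, 19 mm behind the fingertips; this is the grasp point; z points along the fingers, y is the line along which they close (so a half turn about z gives the same grasp; the last joint's range is limited). The gripper opens to 88 mm and grips with 3 to 60 N. Pads are 20 mm wide; open, the fingers measure 115 mm over their backs; the gripper's body (75 mm by 178 mm) begins 61 mm behind the grasp point.
Start: joints at [-1.279, 0.411, -0.013, 1.596, 0.006, 1.134, -0.082], TCP at [0.22, 0.585, 0.241] pointing down, gripper open.
Joint ranges: [-2.95, 2.95], [-0.29, 1.99], [-1.47, 1.44], [0.14, 2.54], [-1.03, 4.17], [0.13, 1.85], [-2.86, 2.86]. Speed limits (rad/s): [2.39, 2.39, 3.01, 3.01, 3.14, 3.14, 3.14].

## Interface

Orientations are given as a 3x3 rotation matrix whose columns are the frame's x, y, z axes.
In Python, from bench import state, get_image, get_calibration, hand_in gives the robot as it stands.
- The arm moves only by the shell command python3 -m inch 'ROWS' [FORCE]. ROWS is JSON, a list of rows, each a list of 5 numbers: the opening, from -1 (shut) to 1 (fully open), then the shift along the tool's x, y, z in mm, then the turn about the tool's z in units of 6 degrees (1.0 is 6 degrees). In form: [[gripper, dx, dy, dz, twist], ...]. A call has 1 to 5 rows; each row is the pose to reach, as a shift and turn from the pose commanded when the call began, along the tool's axes at that moment; what a row does not reach only later rows make up. A row lasts 1/12 s, in which the tool goes at most 41.7 mm and 7.16 degrees, less where a joint would pass 70% of its speed; a pose out of reach is approached as far as the arm can. A call with a gripper value outside its range is refused whole. The fingers move at their own pace and stop on an object; FORCE is the grip in N (left out, the last holds). Time passes only in rows, so rows that repeat a pose let the fingers close. It gives the time, the measured TCP pose, the force, the opening and the grip force at its end, in the units of the state.
- state(): the state, without advancing time (a new reading comes with each control period).
- get_image(name): name is "side" or "top"; returns the picture (480x640x3 uint8, blue, green, red); there is no depth.
- get_calibration(name): a dict with "vertical_fov" (degrees; the focal length in pixels is half the picture's height over the tangent of half this angle, whatever the lens; pixels are square), "cx", "cy" (the principal point, pixels), "rvec" (rotation vector, rad) and "tvec" (3), from world to camera coordinates, as OpenCV has them. Camera axes: x right, y down, z forward; pixel columns grow to the right and rows downward; lengths in m; the calibration is good to about 2 mm. A picture is of the moment at which its call begins. get_calibration takes no time and is no camera call.
- hand_in(): hands the job in; it is judged then, once.
The state is a dict: "time_s": time; "qpos": joint angles; "dq": joint speeds; "joint_torque": joint torques, N m; "tool_pos": TCP position; "ee_rot": TCP orientation; "force": force on the tool from outside, world axes, zero at the start; "moment": the same for the moment, N m; "width": finger opening in m; "grasp_force": force on a finger pad.
Only numpy, scipy, OpenCV 4.12 (cv2) and the standard library are available. Lean on these libraries where they do the work, as an engineer would, in place of code of your own. Each camera call takes 0.05 s, during which the arm holds its last target. There are 200 camera calls.

## Task

Take the blue double-hook hanger off its parking post, enter its white runner at the flared open end of the aluminium rail, and slide it along, past the spring catch, until it is fully home between the catch and the closed end; then let go. The rail sits a little crooked on its stand, so feel your way gently and never press hanger and rail together with 18 N or more. Leave the bottle, the concrete offcut and the screwdriver where they are, and do not lean the robot on the rail.

Things in the scene. Friction and masses are not known exactly. Their poses are not given: they have to be found in the camera images.
- hanger: Loose blue steel tool hanger, about 0.18 kg, upright on the parking post. Origin: underside centre of its runner; z up, x along the crossbar; same after a half turn. Runner: white disc, diameter 24, height 0 to 8; above it a neck pin, diameter 10; blue crossbar 88 (x) by 12 (y), height 28 to 38; orange grip block on top, 24 (x) by 16 (y), height 38 to 83.
- grip (a point): Point in the orange grip of the hanger, 64 above the hanger's origin: TCP here, pinching along the hanger's y (16 wide), keeps the fingertips 7 clear of the crossbar.
- hooks (a point): Lowest level of the hanger's hooks, 56 below its origin. At x = +-40 an 8 thick arm runs down from the crossbar and turns outward into a hook reaching x = +-66. The arms (inner faces 36 from the axis) straddle the post and later the rail, so carry the hanger with its y along the rail.
- post: Fixed parking post: wooden block 44 (x) by 60 (y), top at height 90, on a flat concrete foot 90 by 90 by 14. Origin: centre of its underside on the bench. The hanger stands on it, arms on either side, y roughly along the post's y.
- stand: Fixed rail stand: wooden base 100 (x) by 220 (y) by 12, two uprights 24 wide, aluminium rail along y. Origin: underside centre, z up. CAUTION: the rail is not exactly as drawn: it is turned about the stand's z by an unreported angle up to 3.5 degrees either way and shifted along its length by an unreported amount up to 9 either way. It is clamped rigidly. Heights are true.
- mouth (a point): Open end of the rail as drawn: on its centre line at y = -110 of the stand, on the inner floor, height 115. Inside: 27 wide (runner has 1.5 play each side), 12 high; two lips on top, 4 thick, leave a slot 15 wide for the neck; outer width 35. Before the mouth, side guides without lips flare to about 49 inner width at y = -133, floor beneath.
- home (a point): Where the hanger's origin ends up when fully home, as drawn: y = +86.5 of the stand, on the inner floor, height 115. The rigid closed end (black cap, inner face at y = +100) stops the runner at y = +88. The true place differs as told for the stand: feel for it.
- catch (a joint): Spring catch in the rail's +x wall, red knob outside: a round pin, diameter 10, reaching 6 into the rail, axis at y = +73.5 as drawn. 0 = sprung out, 0.003 to 0.0045 (m) as the runner passes. Sideways spring 2.5 N plus 0.5 N per mm; passing takes up to about 7 N along the rail, then the push drops off, and after 3 mm of play the runner meets the closed end.
- bottle: Bystander: white glue bottle with red cap, diameter 56, height 150, loose. Origin: centre of its underside. Leave alone.
- offcut: Bystander: concrete offcut 60 by 100 by 35, loose. Origin: centre of its underside. Leave alone.
- screwdriver: Bystander: blue-handled screwdriver lying on the bench beyond the rail. Origin on the bench under its middle. Leave alone.
Mind the look-alikes: they are no part of the job. There is more than one size of the hanger; the job needs the smaller.

How it is judged:
By the outcome, as a careful person would: the job done as asked, in the order asked, and still so for the second after the job is handed in, with the robot touching nothing.
It also fails if it takes over 72 s, if anything falls off the work surface, if the arm or the gripper's body presses on something with over 40 N, if the wrist force passes 120 N, or if a joint passes its speed limit or range.

## Working session

There is one attempt and no reset: what is moved stays moved. The work goes in short steps, Python scripts to look and compute and a shell command to move; the robot and the scene stay as the last step left them, time stands still between calls to the robot, and variables do not carry over. Pictures are saved under pics/ and viewed, at most 10 in all, crops included, and the job is handed in when it is done.

```bash
mkdir -p pics; ls; python3 - <<'E'
from bench import *
import cv2
for n in("side","top"):
    cv2.imwrite(f"pics/{n}0.png",get_image(n)); print(n,get_calibration(n))
s=state(); print(s)
E
```

```text
pics
side {'vertical_fov': 57.379892515773975, 'cx': 322.7733705781082, 'cy': 235.47449210241268, 'rvec': array([ 0.82088247, -2.5271698 ,  1.15949384]), 'tvec': array([0.4957633 , 0.31739805, 0.58576885])}
top {'vertical_fov': 54.11676033778009, 'cx': 310.7244671975948, 'cy': 235.82221977557413, 'rvec': array([ 2.17306357, -2.13796658,  0.15043748]), 'tvec': array([-0.00143222,  0.64932787,  0.85614812])}
{'time_s': 0.1, 'qpos': array([-1.27914869,  0.41181049, -0.01271951,  1.59693819,  0.00562009,
        1.13430478, -0.08219829]), 'dq': array([ 0.00049076, -0.00207646, -0.00201301, -0.0027965 ,  0.00077588,
       -0.0001039 ,  0.0001741 ]), 'joint_torque': array([ 3.01829583e-03, -5.89100254e+01,  6.43700548e-01, -2.91708809e+01,
       -5.38638316e-02,  1.45294896e-02,  5.39095561e-05]), 'tool_pos': array([0.2199695 , 0.58456159, 0.24060807]), 'ee_rot': array([[-9.35965011e-01,  3.52092806e-01, -3.91851502e-04],
       [ 3.52093005e-01,  9.35964016e-01, -1.37012154e-03],
       [-1.15651033e-04, -1.42035400e-03, -9.99998985e-01]]), 'force': array([ 0.47494307, -0.18412556, -0.0867885 ]), 'moment': array([-0.01807583,  0.00436274,  0.07313144]), 'grasp_force': 0.0, 'width': 0.08773942877310167}
```

View pics/side0.png

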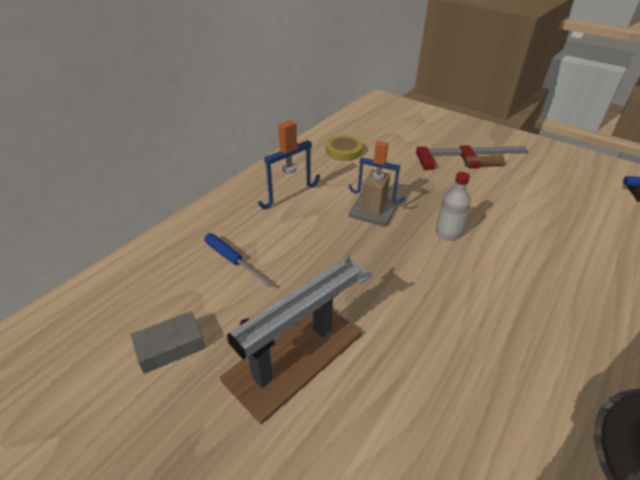

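View pics/top0.png

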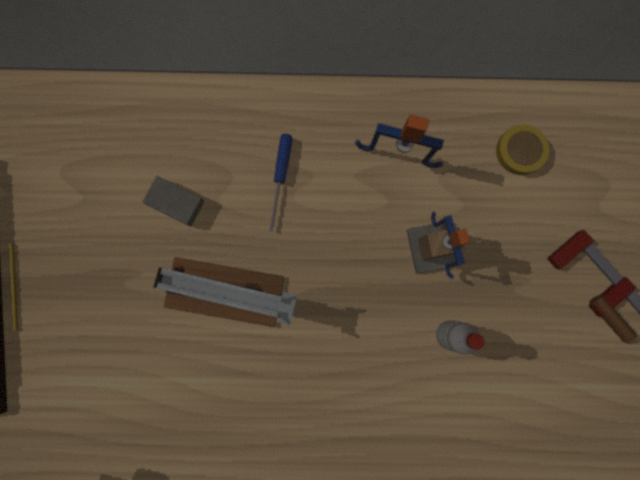

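The side view shows the small hanger on its post (grip at 381,152) and the big look-alike at (288,137). The rail runs from its black cap (237,343) to the flared mouth (357,268). In the top view the grip is at (459,238), the rail's closed end at (160,278) and the mouth at about (290,308). Next I'll look closer and measure.

```bash
cat > h.py <<'E'
import numpy as np, cv2
from bench import *
C={n:get_calibration(n) for n in("side","top")}
def cam(n):
    c=C[n]; f=240/np.tan(np.radians(c["vertical_fov"])/2)
    R=cv2.Rodrigues(c["rvec"])[0]
    return np.array([[f,0,c["cx"]],[0,f,c["cy"]],[0,0,1]]),R,np.ravel(c["tvec"])
def ray(n,p):
    K,R,t=cam(n); d=R.T@np.linalg.solve(K,[p[0],p[1],1]); return -R.T@t,d
def onz(n,p,z):
    o,d=ray(n,p); return o+d*(z-o[2])/d[2]
def tri(ps,pt):
    P=[cam(n)[0]@np.c_[cam(n)[1],cam(n)[2]] for n in("side","top")]
    X=cv2.triangulatePoints(P[0],P[1],np.array(ps,float),np.array(pt,float)).ravel(); return X[:3]/X[3]
def proj(n,X):
    K,R,t=cam(n); q=K@(R@np.array(X)+t); return q[:2]/q[2]
def blobs(n,im,lo,hi,amin=30):
    m=cv2.inRange(cv2.cvtColor(im,cv2.COLOR_BGR2HSV),np.array(lo),np.array(hi))
    k,l,s,c=cv2.connectedComponentsWithStats(m)
    return m,[(c[i].round(1).tolist(),s[i].tolist()) for i in range(1,k) if s[i][4]>=amin]
E
python3 - <<'E'
from h import *
ims={n:cv2.imread(f"pics/{n}0.png") for n in C}
for n in C:
    print(n,"cam",ray(n,(320,240))[0])
    for nm,lo,hi in(("orange",(5,150,90),(15,255,255)),("blue",(105,120,30),(130,255,255))):
        print(nm,blobs(n,ims[n],lo,hi)[1])
a=cv2.resize(ims["top"][190:340,140:340],None,fx=4,fy=4,interpolation=cv2.INTER_CUBIC)
cv2.imwrite("pics/rail.png",cv2.convertScaleAbs(a,alpha=1.3))
a=cv2.resize(ims["top"][200:290,395:485],None,fx=6,fy=6,interpolation=cv2.INTER_CUBIC)
cv2.imwrite("pics/hang.png",cv2.convertScaleAbs(a,alpha=1.5))
E
```

```text
side cam [0.27350444 0.48420858 0.61675384]
orange [([287.4, 135.9], [279, 121, 17, 31, 441]), ([380.4, 152.2], [375, 142, 12, 22, 221])]
blue [([284.9, 165.9], [259, 142, 59, 66, 349]), ([366.4, 161.3], [361, 159, 14, 6, 47]), ([389.9, 166.3], [376, 164, 23, 7, 63]), ([632.1, 181.2], [624, 177, 16, 10, 131]), ([396.4, 196.2], [393, 184, 11, 19, 41]), ([222.2, 247.8], [205, 234, 36, 30, 394])]
top cam [0.53001024 0.01393422 0.93461934]
orange [([417.5, 122.0], [407, 115, 22, 15, 228]), ([462.8, 236.0], [457, 229, 12, 15, 126])]
blue [([388.4, 130.5], [377, 125, 24, 12, 178]), ([282.4, 156.9], [275, 135, 16, 46, 406]), ([431.3, 141.4], [422, 136, 20, 12, 114]), ([449.3, 224.2], [446, 217, 8, 15, 76]), ([458.3, 255.4], [454, 248, 9, 16, 80])]
```

View pics/rail.png

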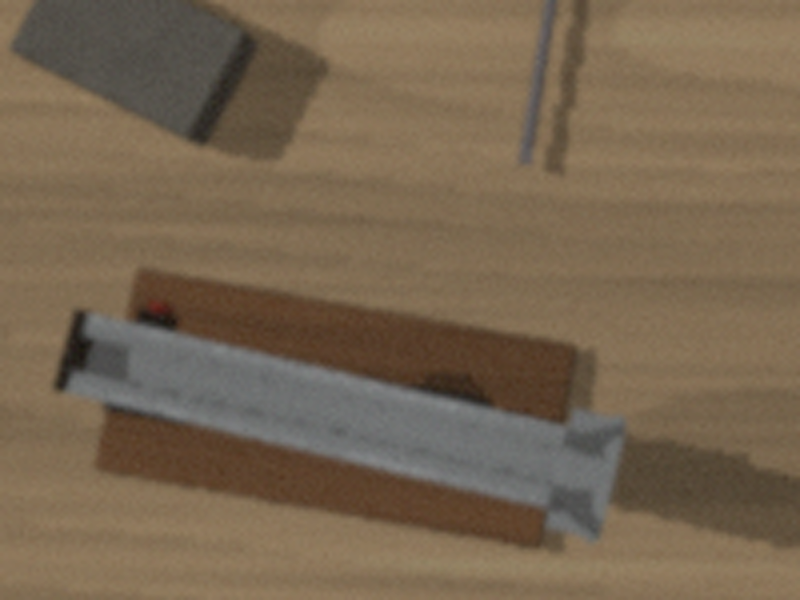

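View pics/hang.png

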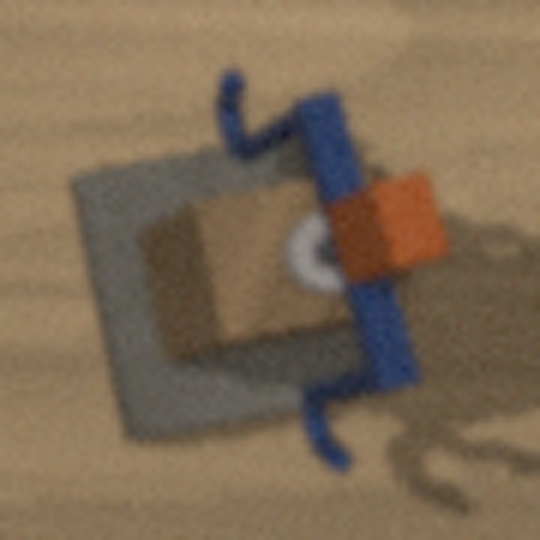

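```bash
python3 - <<'E'
from h import *
np.set_printoptions(precision=4,suppress=True)
T=lambda x,y:(140+(x-1.5)/4,190+(y-1.5)/4)
H=lambda x,y:(395+(x-2.5)/6,200+(y-2.5)/6)
for nm,p,z in(("bar end a",H(318,100),.128),("bar end b",H(395,381),.128),("grip top",H(414,221),.173),
  ("post c1",H(192,207),.09),("post c2",H(220,338),.09)):
    print(nm,onz("top",p,z))
print("grip tri",tri((380.4,152.2),(461,238)))
for nm,p,z in(("cap u",T(83,312),.131),("cap l",T(68,392),.131),("rail up0",T(95,315),.131),("rail up1",T(567,420),.131),("rail lo0",T(75,393),.131),("rail lo1",T(548,503),.131),
 ("flare u",T(625,418),.131),("flare l",T(600,540),.131),("base",T(138,268),.012),("base",T(577,345),.012),("base",T(542,547),.012),("base",T(97,468),.012)):
    print(nm,onz("top",p,z))
m,b=blobs("top",cv2.imread("pics/top0.png"),(0,0,95),(179,60,255),100); print(b)
E
```

```text
bar end a [ 0.6764 -0.2287  0.128 ]
bar end b [ 0.5949 -0.249   0.128 ]
grip top [ 0.6351 -0.2407  0.173 ]
post c1 [ 0.6497 -0.2012  0.09  ]
post c2 [ 0.61   -0.2089  0.09  ]
grip tri [ 0.6368 -0.243   0.1509]
cap u [0.5785 0.2652 0.131 ]
cap l [0.5445 0.2696 0.131 ]
rail up0 [0.5773 0.2601 0.131 ]
rail up1 [0.5361 0.0578 0.131 ]
rail lo0 [0.5441 0.2666 0.131 ]
rail lo1 [0.5012 0.065  0.131 ]
flare u [0.5373 0.0332 0.131 ]
flare l [0.4862 0.0427 0.131 ]
base [0.6077 0.2767 0.012 ]
base [0.5734 0.0603 0.012 ]
base [0.476  0.0749 0.012 ]
base [0.5103 0.2913 0.012 ]
[]
```

```bash
cat >> h.py <<'E'
def go(x,y,z,deg):
    s=state(); R=s["ee_rot"]; d=R.T@(np.array([x,y,z])-s["tool_pos"])*1000
    a=np.degrees(np.arctan2(R[1,1],R[0,1])); tw=-((deg-a+90)%180-90)/6
    print("t",round(s["time_s"],2),"pos",s["tool_pos"].round(4),"ang",a.round(2),"F",s["force"].round(1),"w",round(s["width"],4),"-> rows",d.round(1),"twist",round(tw,2))
E
python3 - <<'E'
from h import *
go(.6355,-.240,.241,104)
print(onz("top",(447,337),.0),onz("top",(475,341),.15))
E
```

```text
t 0.1 pos [0.22   0.5846 0.2406] ang 69.38 F [ 0.5 -0.2 -0.1] w 0.0877 -> rows [-6.792e+02 -6.255e+02  6.000e-01] twist -5.77
[ 0.45998307 -0.26062777  0.        ] [ 0.46548438 -0.26243356  0.15      ]
```

```bash
python3 -m inch '[[1,-29,-27,0,-1.1],[1,-59,-54,0,-2.2],[1,-88,-81,0,-3.3],[1,-118,-108,0,-4.4],[1,-147,-135,0,-5.5]]'
python3 -c "from h import *; go(.6355,-.240,.241,104)"
```

```text
time_s: 0.52
tool_pos: [0.3106, 0.4048, 0.241]
ee_rot: [[-0.975, -0.22, -0.0], [-0.22, 0.975, -0.001], [0.0, -0.001, -1.0]]
force: [0.7, -1.0, -0.1]
width: 0.0877
grasp_force: 0.0
t 0.52 pos [0.3106 0.4048 0.241 ] ang 102.72 F [ 0.7 -1.  -0.1] w 0.0877 -> rows [-1.749e+02 -7.005e+02  3.000e-01] twist -0.21
```

```bash

python3 -m inch '[[1,-10,-40,0,-0.15],[1,-20,-80,0,-0.15],[1,-30,-120,0,-0.15],[1,-40,-160,0,-0.15],[1,-50,-200,0,-0.15]]' | head -2
python3 -m inch '[[1,-10,-40,0,0],[1,-20,-80,0,0],[1,-30,-120,0,0],[1,-40,-160,0,0],[1,-50,-200,0,0]]' | head -2
python3 -m inch '[[1,-10,-40,0,0],[1,-20,-80,0,0],[1,-30,-120,0,0],[1,-40,-160,0,0],[1,-50,-200,0,0]]' | head -2
python3 -c "from h import *; go(.6355,-.240,.241,104)"
```

```text
time_s: 0.93
tool_pos: [0.4022, 0.2202, 0.2413]
time_s: 1.35
tool_pos: [0.4968, 0.037, 0.2414]
time_s: 1.77
tool_pos: [0.5915, -0.1459, 0.241]
t 1.77 pos [ 0.5915 -0.1459  0.241 ] ang 103.3 F [ 1.  -0.1  0.5] w 0.0878 -> rows [ -21.2 -101.7   -0. ] twist -0.12
```

```bash

python3 -m inch '[[1,-9,-40,0,-0.1],[1,-18,-80,0,-0.1],[1,-18,-85,0,-0.1],[1,-18,-85,0,-0.1],[1,-18,-85,0,-0.1]]' | head -2
python3 - <<'E'
from h import *
im=get_image("top"); go(.6355,-.240,.241,104)
sd=get_image("side")
a=cv2.resize(im[180:300,375:495],None,fx=5,fy=5,interpolation=cv2.INTER_CUBIC)
b=cv2.resize(sd[110:230,320:440],None,fx=5,fy=5,interpolation=cv2.INTER_CUBIC)[:,100:300]
b=cv2.resize(sd[110:230,350:390],None,fx=5,fy=5)
cv2.imwrite("pics/ab.png",cv2.convertScaleAbs(np.hstack([a,b]),alpha=1.3))
E
```

```text
time_s: 2.18
tool_pos: [0.6277, -0.2224, 0.2404]
t 2.23 pos [ 0.6279 -0.2212  0.2408] ang 103.94 F [-0.8  0.7  0.2] w 0.0879 -> rows [ -2.9 -20.1  -0.2] twist -0.01
```

View pics/ab.png

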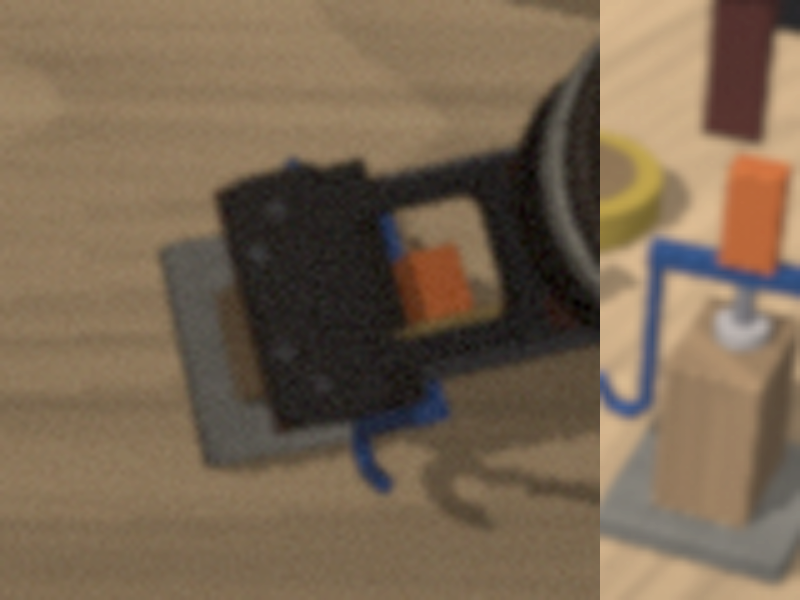

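The gripper frame is about 20 mm short of the orange grip (top crop 435,283), which agrees with my numbers. I'll close that gap and go down.

```bash

python3 -m inch '[[1,-3,-20,0,0],[1,-3,-20,20,0],[1,-3,-20,50,0],[1,-3,-20,75,0],[1,-3,-20,75,0]]' | head -2
python3 -m inch '[[1,0,0,0,0],[1,0,0,0,0]]'
python3 -c "from h import *; go(.6355,-.240,.154,104)"
```

```text
time_s: 2.7
tool_pos: [0.6334, -0.2378, 0.1615]
time_s: 2.87
tool_pos: [0.6367, -0.2406, 0.1682]
ee_rot: [[-0.97, -0.241, 0.002], [-0.241, 0.97, -0.0], [-0.002, -0.001, -1.0]]
force: [-0.1, -0.2, -0.3]
width: 0.088
grasp_force: 0.0
t 2.87 pos [ 0.6367 -0.2406  0.1682] ang 103.96 F [-0.1 -0.2 -0.3] w 0.088 -> rows [ 1.   0.8 14.2] twist -0.01
```

```bash

python3 -m inch '[[0.2,0,0,13.5,0],[-0.4,0,0,13.5,0],[-0.5,0,0,13.5,0],[-0.5,0,0,13.5,0]]' 10
python3 -m inch '[[-0.58,0,0,0,0],[-0.62,0,0,0,0],[-0.66,0,0,0,0],[-0.8,0,0,0,0],[-0.8,0,0,0,0]]' 10
python3 -c "from h import *; go(.6355,-.240,.154,104)"
```

```text
time_s: 3.2
tool_pos: [0.636, -0.2414, 0.1532]
ee_rot: [[-0.971, -0.24, 0.0], [-0.24, 0.971, -0.0], [-0.0, -0.0, -1.0]]
force: [0.8, 0.4, 0.2]
width: 0.0646
grasp_force: 0.0
time_s: 3.62
tool_pos: [0.6359, -0.2414, 0.1529]
ee_rot: [[-0.971, -0.24, 0.0], [-0.24, 0.971, 0.0], [-0.0, -0.0, -1.0]]
force: [-0.7, 0.5, -0.6]
width: 0.0315
grasp_force: 0.0
t 3.62 pos [ 0.6359 -0.2414  0.1529] ang 103.88 F [-0.7  0.5 -0.6] w 0.0315 -> rows [ 0.   1.4 -1.1] twist -0.02
```

```bash

python3 -m inch '[[-0.9,0,0,-1,0],[-0.9,0,0,-1,0],[-0.9,0,0,-1,0],[-0.9,0,0,-1,0],[-0.9,0,0,-1,0]]' 10
python3 -m inch '[[-1,0,0,0,0],[-1,0,0,0,0],[-1,0,0,0,0],[-1,0,0,0,0]]' 35
python3 -c "from h import *; go(.6355,-.240,.154,104)"
```

```text
time_s: 4.03
tool_pos: [0.636, -0.2415, 0.154]
ee_rot: [[-0.971, -0.24, 0.0], [-0.24, 0.971, -0.0], [-0.0, -0.0, -1.0]]
force: [-0.5, 0.2, 1.2]
width: 0.0157
grasp_force: 10.0
time_s: 4.37
tool_pos: [0.6359, -0.2414, 0.1539]
ee_rot: [[-0.971, -0.24, 0.0], [-0.24, 0.971, -0.0], [-0.0, -0.0, -1.0]]
force: [0.3, -0.7, 2.2]
width: 0.0161
grasp_force: 35.0
t 4.37 pos [ 0.6359 -0.2414  0.1539] ang 103.88 F [ 0.3 -0.7  2.2] w 0.0161 -> rows [ 0.1  1.5 -0.1] twist -0.02
```

```bash

python3 -m inch '[[-1,0,0,-10,0],[-1,0,0,-25,0],[-1,0,0,-45,0],[-1,0,0,-72,0],[-1,0,0,-72,0]]' 
python3 -c "
from h import *
n='side'
a=get_image('side')[60:260,260:480]; b=get_image('top')[180:290,375:495]
cv2.imwrite('pics/lift.png',np.hstack([cv2.resize(a,(440,400)),cv2.resize(b,(360,400))]))
go(.50,-.03,.19,78.2)"
```

```text
time_s: 4.78
tool_pos: [0.6377, -0.2423, 0.2314]
ee_rot: [[-0.971, -0.24, 0.006], [-0.24, 0.971, -0.002], [-0.006, -0.003, -1.0]]
force: [0.7, -0.6, -0.4]
width: 0.0159
grasp_force: 35.0
t 4.88 pos [ 0.6362 -0.2414  0.2268] ang 103.89 F [-0.4 -0.8 -2.6] w 0.0158 -> rows [ 81.5 237.9  36.5] twist 4.28
```

View pics/lift.png

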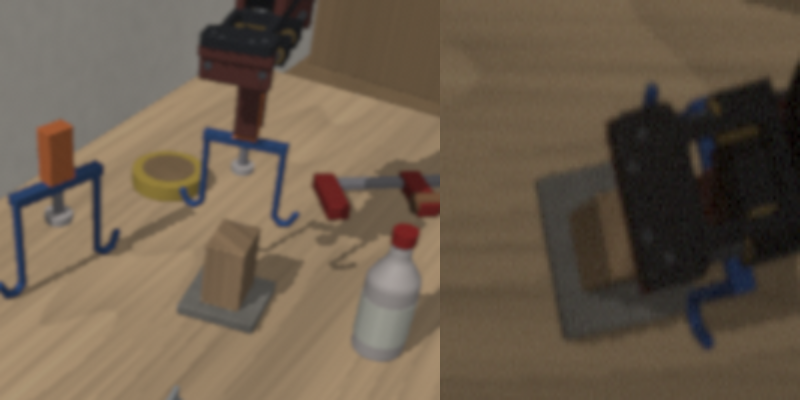

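The hanger is lifted clear of the post with its arms free (side crop 245,170). I'll carry it to 60 mm in front of the mouth.

```bash

python3 -c "from h import *; go(.5065,.0027,.227,78.2)"
python3 -m inch '[[-1,6,27,0,0],[-1,12,54,0,0],[-1,20,90,0,0.5],[-1,27,120,0,1.2],[-1,34,150,0,2]]' |head -2
python3 -c "from h import *; go(.5065,.0027,.227,78.2)"
```

```text
t 4.88 pos [ 0.6362 -0.2414  0.2268] ang 103.89 F [-0.4 -0.8 -2.6] w 0.0158 -> rows [ 67.3 268.1  -0.5] twist 4.28
time_s: 5.3
tool_pos: [0.5649, -0.1022, 0.224]
t 5.3 pos [ 0.5649 -0.1022  0.224 ] ang 91.71 F [ 0.4  0.8 -2.2] w 0.0157 -> rows [ 55.2 106.6  -2.7] twist 2.25
```

```bash

python3 -m inch '[[-1,13,24,-2,0.6],[-1,25,48,-2,1.2],[-1,38,72,-2,1.8],[-1,52,98,-2,2.2],[-1,52,98,-2,2.2]]' |head -2
python3 -m inch '[[-1,0,0,0,0],[-1,0,0,0,0],[-1,0,0,0,0]]'
python3 -c "from h import *; go(.5065,.0027,.181,78.2)"
```

```text
time_s: 5.72
tool_pos: [0.5082, -0.0021, 0.2262]
time_s: 5.97
tool_pos: [0.5118, -0.0088, 0.2274]
ee_rot: [[-0.98, 0.197, -0.001], [0.197, 0.98, -0.001], [0.0, -0.001, -1.0]]
force: [-0.8, -0.6, -2.5]
width: 0.016
grasp_force: 35.0
t 5.97 pos [ 0.5118 -0.0088  0.2274] ang 78.63 F [-0.8 -0.6 -2.5] w 0.016 -> rows [ 7.4 10.3 46.4] twist 0.07
```

```bash

python3 -m inch '[[-1,7,0,12,0.07],[-1,7,0,28,0.07],[-1,7,0,40,0.07],[-1,7,0,46,0.07],[-1,7,0,46,0.07]]' |head -2
python3 -m inch '[[-1,0,0,0,0],[-1,0,0,0,0]]'
python3 - <<'E'
from h import *
go(.5065,.0027,.181,78.2)
a=get_image('side')[220:400,220:400]; b=get_image('top')[240:340,250:350]
cv2.imwrite('pics/pre.png',cv2.convertScaleAbs(np.hstack([cv2.resize(a,(400,400),interpolation=2),cv2.resize(b,(400,400),interpolation=2)]),alpha=1.2))
E
```

```text
time_s: 6.38
tool_pos: [0.5042, -0.0073, 0.1804]
time_s: 6.55
tool_pos: [0.5054, -0.0067, 0.1824]
ee_rot: [[-0.979, 0.204, 0.001], [0.204, 0.979, -0.0], [-0.001, 0.0, -1.0]]
force: [0.1, -0.4, -1.8]
width: 0.0162
grasp_force: 35.0
t 6.55 pos [ 0.5054 -0.0067  0.1824] ang 78.23 F [ 0.1 -0.4 -1.8] w 0.0162 -> rows [0.8 9.5 1.4] twist 0.0
```

View pics/pre.png

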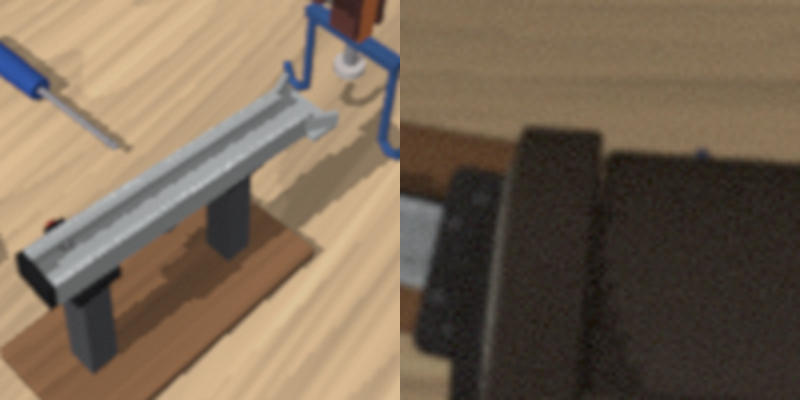

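```bash
python3 - <<'E'
from h import *
P=lambda x,y:(220+x*.45-.3,220+y*.45-.3)
print("runner side",onz("side",P(349,66),.1225))
for nm,q in(("far edge",[(30,247),(278,90)]),("near edge",[(62,292),(310,127)]),("slot",[(70,243),(290,104)])):
    a,b=[onz("side",P(*p),.131) for p in q]; d=a-b
    print(nm,a.round(4),b.round(4),"ang",np.degrees(np.arctan2(d[0],d[1])).round(2))
E
```

```text
runner side [ 0.50689614 -0.00732575  0.1225    ]
far edge [0.5768 0.2565 0.131 ] [0.531  0.0533 0.131 ] ang 12.71
near edge [0.5393 0.2686 0.131 ] [0.4932 0.0706 0.131 ] ang 13.11
slot [0.5593 0.24   0.131 ] [0.5164 0.0601 0.131 ] ang 13.42
```

```bash

python3 -m inch '[[-1,3,5,1.5,0.07],[-1,3,15,1.5,0.07],[-1,3,25,1.5,0.07],[-1,3,32,1.5,0.07],[-1,3,32,1.5,0.07]]' |egrep "pos|force:"
python3 -m inch '[[-1,0,0,0,0],[-1,0,2,0,0],[-1,0,4,0,0],[-1,0,6,0,0],[-1,0,8,0,0]]' |egrep "pos|force:"
python3 -c "from h import *; go(.5171,.0614,.181,77.8)"
```

```text
tool_pos: [0.5088, 0.0284, 0.1803]
force: [0.2, -0.3, -1.8]
grasp_force: 35.0
tool_pos: [0.5101, 0.0334, 0.1803]
force: [-0.0, -0.1, -2.0]
grasp_force: 35.0
t 7.48 pos [0.5101 0.0334 0.1803] ang 77.82 F [-0.  -0.1 -2. ] w 0.0157 -> rows [-0.9 28.8 -0.7] twist 0.0
```

```bash

for i in 1; do
python3 -m inch '[[-1,0,2,0,0],[-1,0,4,0,0],[-1,0,6,0,0],[-1,0,8,0,0]]' |egrep "pos|force:"
python3 -m inch '[[-1,0,2,0,0],[-1,0,4,0,0],[-1,0,6,0,0]]' |egrep "pos|force:"; done
```

```text
tool_pos: [0.5118, 0.0415, 0.1803]
force: [0.6, -0.3, -2.4]
grasp_force: 35.0
tool_pos: [0.513, 0.0474, 0.1803]
force: [0.8, -0.9, -1.7]
grasp_force: 35.0
```

```bash

python3 -m inch '[[-1,0,2,0,0],[-1,0,4,0,0]]' |egrep "pos|force:"
python3 -m inch '[[-1,0,1.5,0,0],[-1,0,3,0,0]]' |egrep "pos|force:"
python3 -m inch '[[-1,0,1.5,0,0],[-1,0,3,0,0]]' |egrep "pos|force:"
```

```text
tool_pos: [0.5139, 0.0513, 0.1803]
force: [0.2, -0.4, -2.2]
grasp_force: 35.0
tool_pos: [0.5145, 0.0542, 0.1803]
force: [-0.9, -0.1, -1.6]
grasp_force: 35.0
tool_pos: [0.5151, 0.0571, 0.1803]
force: [0.1, -0.2, -1.9]
grasp_force: 35.0
```

```bash

python3 -m inch '[[-1,0,1.5,0,0],[-1,0,3,0,0]]' |egrep "pos|^force:"
python3 -m inch '[[-1,0,1.5,0,0],[-1,0,3,0,0]]' |egrep "pos|^force:"
python3 -m inch '[[-1,0,1.5,0,0],[-1,0,3,0,0]]' |egrep "pos|^force:"
python3 -m inch '[[-1,0,1.5,0,0],[-1,0,3,0,0]]' |egrep "pos|^force:"
```

```text
tool_pos: [0.5158, 0.06, 0.1803]
force: [-0.3, -0.3, -2.2]
tool_pos: [0.5164, 0.0629, 0.1803]
force: [0.4, -0.2, -2.7]
tool_pos: [0.517, 0.0659, 0.1803]
force: [-0.2, -0.1, -3.0]
tool_pos: [0.5177, 0.0688, 0.1803]
force: [0.5, -1.0, -2.5]
```

```bash

for k in 1 2 3; do python3 -m inch '[[-1,0,2,0,0],[-1,0,4,0,0],[-1,0,6,0,0]]' |egrep "pos|^force:"; done
python3 -m inch '[[-1,0,0,0,0]]' |egrep "pos|^force:"
python3 -c "
from h import *
a=get_image('side')[200:380,220:420]
cv2.imwrite('pics/in.png',cv2.convertScaleAbs(cv2.resize(a,(800,600),interpolation=2),alpha=1.2))"
```

```text
tool_pos: [0.5189, 0.0748, 0.1803]
force: [0.6, 0.3, -2.2]
tool_pos: [0.5202, 0.0806, 0.1803]
force: [0.6, 0.2, -2.4]
tool_pos: [0.5215, 0.0865, 0.1803]
force: [0.9, -0.3, -1.7]
tool_pos: [0.5215, 0.0868, 0.1803]
force: [-0.5, 0.9, -2.9]
```

View pics/in.png

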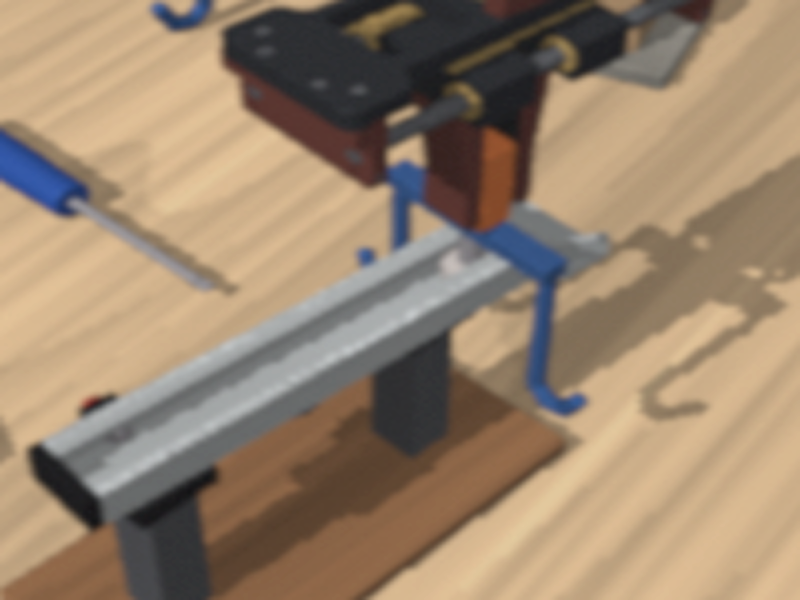

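The runner (crop 460,262) sits inside the slot under the lips, with the arms straddling the rail. I'll slide on and watch the force.

```bash

for k in 1 2 3 4 5; do python3 -m inch '[[-1,0,2.5,0,0],[-1,0,5,0,0],[-1,0,7.5,0,0],[-1,0,10,0,0]]' |egrep "pos|^force:"; done
```

```text
tool_pos: [0.5236, 0.0964, 0.1803]
force: [0.3, 0.8, -2.5]
tool_pos: [0.5257, 0.1061, 0.1803]
force: [-0.8, 0.3, -1.9]
tool_pos: [0.5278, 0.1158, 0.1803]
force: [-0.0, -0.2, -1.3]
tool_pos: [0.5299, 0.1256, 0.1804]
force: [0.8, -0.1, -1.7]
tool_pos: [0.532, 0.1354, 0.1803]
force: [-0.1, -0.1, -1.9]
```

```bash

for k in 1 2 3 4 5; do python3 -m inch '[[-1,0,2.5,0,0],[-1,0,5,0,0],[-1,0,7.5,0,0],[-1,0,10,0,0]]' |egrep "pos|^force:"; done
```

```text
tool_pos: [0.5341, 0.1452, 0.1803]
force: [0.1, 0.5, -1.6]
tool_pos: [0.5362, 0.1549, 0.1803]
force: [0.1, 0.4, -2.5]
tool_pos: [0.5383, 0.1647, 0.1803]
force: [-0.6, 0.3, -1.1]
tool_pos: [0.5404, 0.1745, 0.1803]
force: [0.8, 0.0, -2.2]
tool_pos: [0.5425, 0.1843, 0.1803]
force: [-0.4, -0.1, -1.8]
```

```bash

for k in 1 2; do python3 -m inch '[[-1,0,2.5,0,0],[-1,0,5,0,0],[-1,0,7.5,0,0],[-1,0,10,0,0]]' |egrep "pos|^force:"; done
for k in 1 2 3; do python3 -m inch '[[-1,0,1,0,0],[-1,0,2,0,0],[-1,0,3,0,0]]' |egrep "pos|^force:"; done
```

```text
tool_pos: [0.5447, 0.1941, 0.1803]
force: [-0.4, -0.6, -1.8]
tool_pos: [0.5467, 0.2038, 0.1803]
force: [0.3, 0.0, -3.2]
tool_pos: [0.5473, 0.2065, 0.1803]
force: [-0.0, 0.3, -1.8]
tool_pos: [0.548, 0.2095, 0.1804]
force: [-0.4, -0.4, -1.7]
tool_pos: [0.5486, 0.2125, 0.1804]
force: [-0.3, -0.1, -2.8]
```

Next, small steps of 1 mm up to the catch.

```bash

for k in 1 2 3 4; do python3 -m inch '[[-1,0,0.5,0,0],[-1,0,1,0,0],[-1,0,1.5,0,0]]' |egrep "pos|^force:"; done
```

```text
tool_pos: [0.5489, 0.2139, 0.1803]
force: [-0.3, 0.6, -1.8]
tool_pos: [0.5492, 0.2153, 0.1803]
force: [0.6, -0.8, -2.6]
tool_pos: [0.5495, 0.2168, 0.1803]
force: [0.6, 0.2, -2.7]
tool_pos: [0.5499, 0.2183, 0.1804]
force: [-0.1, 0.5, -2.8]
```

```bash

for k in 1 2 3 ; do python3 -m inch '[[-1,0,0.5,0,0],[-1,0,1,0,0],[-1,0,1.5,0,0]]' |egrep "pos|^force:"; done
```

```text
tool_pos: [0.5502, 0.2198, 0.1804]
force: [-0.1, -0.4, -2.5]
tool_pos: [0.5505, 0.2212, 0.1803]
force: [-0.4, 0.6, -1.8]
tool_pos: [0.5508, 0.2227, 0.1803]
force: [0.3, 0.8, -2.6]
```

```bash

for k in 1 2 3 4; do python3 -m inch '[[-1,0,0.5,0,0],[-1,0,1,0,0],[-1,0,1.5,0,0]]' |egrep "pos|^force:"; done
```

```text
tool_pos: [0.5511, 0.2241, 0.1803]
force: [-0.5, -0.5, -3.1]
tool_pos: [0.5514, 0.2256, 0.1803]
force: [0.3, 0.6, -1.3]
tool_pos: [0.5518, 0.2271, 0.1803]
force: [0.7, -0.4, -2.5]
tool_pos: [0.5521, 0.2286, 0.1803]
force: [-0.4, -0.5, -2.6]
```

```bash

for k in 1 2 ; do python3 -m inch '[[-1,0,0.5,0,0],[-1,0,1,0,0],[-1,0,1.5,0,0]]' |egrep "pos|^force:"; done
```

```text
tool_pos: [0.5522, 0.2298, 0.1802]
force: [-1.0, -0.9, -2.5]
tool_pos: [0.5522, 0.2307, 0.18]
force: [-1.8, -3.5, -2.0]
```

```bash

for k in 1 2 3; do python3 -m inch '[[-1,0,0.5,0,0],[-1,0,1,0,0],[-1,0,1,0,0]]' |egrep "pos|^force:"; done
```

```text
tool_pos: [0.5522, 0.2313, 0.1799]
force: [-3.4, -3.6, -1.9]
tool_pos: [0.5524, 0.2321, 0.1798]
force: [-3.3, -4.6, -1.9]
tool_pos: [0.5526, 0.2332, 0.1798]
force: [-4.3, -4.6, -2.9]
```

```bash

for k in 1 2 3; do python3 -m inch '[[-1,0,0.5,0,0],[-1,0,1,0,0],[-1,0,1,0,0]]' |egrep "pos|^force:"; done
```

```text
tool_pos: [0.5528, 0.2343, 0.1798]
force: [-2.6, -3.7, -2.5]
tool_pos: [0.5531, 0.2354, 0.1798]
force: [-2.6, -3.9, -2.2]
tool_pos: [0.5533, 0.2365, 0.1799]
force: [-2.8, -4.9, -2.2]
```

```bash

for k in 1 2 3; do python3 -m inch '[[-1,0,0.5,0,0],[-1,0,1,0,0],[-1,0,1,0,0]]' |egrep "pos|^force:"; done
```

```text
tool_pos: [0.5538, 0.2383, 0.1801]
force: [-3.1, -2.7, -4.1]
tool_pos: [0.5541, 0.2398, 0.1803]
force: [-3.5, -2.5, -3.5]
tool_pos: [0.5545, 0.2408, 0.1804]
force: [-4.3, -0.9, -2.2]
```

```bash

for k in 1 2 3 4; do python3 -m inch '[[-1,0,0.5,0,0],[-1,0,1,0,0],[-1,0,1.5,0,0]]' |egrep "pos|^force:"; done
```

```text
tool_pos: [0.5548, 0.2421, 0.1804]
force: [-4.8, -0.4, -1.7]
tool_pos: [0.5553, 0.2434, 0.1804]
force: [-3.4, -1.1, -2.9]
tool_pos: [0.5556, 0.2449, 0.1804]
force: [-2.0, 0.6, -2.1]
tool_pos: [0.556, 0.2463, 0.1804]
force: [-3.6, -0.2, -1.9]
```

```bash

for k in 1 2 3 4; do python3 -m inch '[[-1,0,0.5,0,0],[-1,0,1,0,0],[-1,0,1.5,0,0]]' |egrep "pos|^force:"; done
```

```text
tool_pos: [0.5563, 0.2478, 0.1804]
force: [-2.4, 0.2, -2.1]
tool_pos: [0.5567, 0.2492, 0.1804]
force: [-2.9, 0.7, -3.0]
tool_pos: [0.5575, 0.2504, 0.1806]
force: [-1.2, -0.5, -2.7]
tool_pos: [0.5576, 0.2518, 0.1805]
force: [-0.5, 0.1, -2.3]
```

```bash

for k in 1 2 3; do python3 -m inch '[[-1,0,0.5,0,0],[-1,0,1,0,0],[-1,0,1,0,0]]' |egrep "pos|^force:"; done
```

```text
tool_pos: [0.5574, 0.2531, 0.1804]
force: [-1.0, -0.4, -1.4]
tool_pos: [0.5575, 0.2538, 0.1803]
force: [-0.5, -1.0, -2.5]
tool_pos: [0.5576, 0.2541, 0.1802]
force: [-0.3, -3.3, -2.2]
```

```bash

for k in 1 2; do python3 -m inch '[[-1,0,0.5,0,0],[-1,0,1,0,0],[-1,0,1,0,0]]' |egrep "pos|^force:"; done
```

```text
tool_pos: [0.5577, 0.2543, 0.18]
force: [-2.5, -6.4, -1.8]
tool_pos: [0.5578, 0.2544, 0.1798]
force: [-1.6, -7.7, -0.5]
```

The runner is hard against the closed end, where I expected it. I'll relax the push, set it down on the floor and let go.

```bash

python3 -m inch '[[-1,0,-1,0,0],[-1,0,-2,0.5,0],[-1,0,-2,1,0],[-1,0,-2,1,0]]' 15|egrep "pos|^force:"
python3 -m inch '[[-1,0,0,0.5,0],[-1,0,0,1,0],[-1,0,0,1,0]]' 5|egrep "pos|^force:"
```

```text
tool_pos: [0.5577, 0.2542, 0.1793]
force: [-1.9, -5.2, 1.2]
tool_pos: [0.5579, 0.255, 0.1784]
force: [-0.6, -4.1, 0.5]
```

```bash

python3 -m inch '[[-1,0,-0.7,0,0],[-1,0,-1,0,0],[-1,0,-1,0,0]]' |egrep "pos|^force:"
python3 -m inch '[[-0.5,0,-1,0,0],[-0.4,0,-1,0,0],[-0.3,0,-1,0,0],[-0.2,0,-1,0,0],[-0.2,0,-1,0,0]]'|egrep "pos|^force:|width"
python3 -m inch '[[-0.2,0,0,0,0],[-0.2,0,0,0,0],[-0.2,0,0,0,0]]'|egrep "pos|^force:|width"
```

```text
tool_pos: [0.5577, 0.2545, 0.1785]
force: [0.1, -2.7, -0.3]
tool_pos: [0.5573, 0.2533, 0.1784]
force: [-0.2, 0.2, -0.2]
width: 0.035
tool_pos: [0.5573, 0.253, 0.1784]
force: [-0.3, 0.5, 0.1]
width: 0.035
```

Released, and the force is zero. I'll rise straight up and check.

```bash

python3 -m inch '[[-0.2,0,0,-8,0],[-0.2,0,0,-20,0],[-0.2,0,0,-35,0],[-0.2,0,0,-60,0],[-0.2,0,0,-90,0]]'|egrep "pos|^force:|width"
python3 -m inch '[[-0.2,0,-20,-20,0],[-0.2,0,-50,-40,0],[-0.2,0,-90,-60,0],[-0.2,0,-130,-80,0],[-0.2,0,-130,-80,0]]'|egrep "pos|^force:|width"
python3 -m inch '[[-0.2,0,-40,0,0],[-0.2,0,-80,0,0],[-0.2,0,-120,0,0],[-0.2,0,-120,0,0],[-0.2,0,-120,0,0]]'|egrep "pos|^force:|width"
python3 -c "
from h import *
a=get_image('side')[230:420,200:400]; b=get_image('top')[240:340,140:240]
cv2.imwrite('pics/end.png',cv2.convertScaleAbs(np.hstack([cv2.resize(a,(400,400),interpolation=2),cv2.resize(b,(400,400),interpolation=2)]),alpha=1.2))"
```

```text
tool_pos: [0.5567, 0.2526, 0.2693]
force: [-0.5, -0.1, 0.2]
width: 0.0352
tool_pos: [0.5307, 0.1185, 0.3539]
force: [1.2, -0.5, -0.1]
width: 0.0352
tool_pos: [0.5045, 0.006, 0.35]
force: [-0.1, 0.7, -0.9]
width: 0.035
```

View pics/end.png

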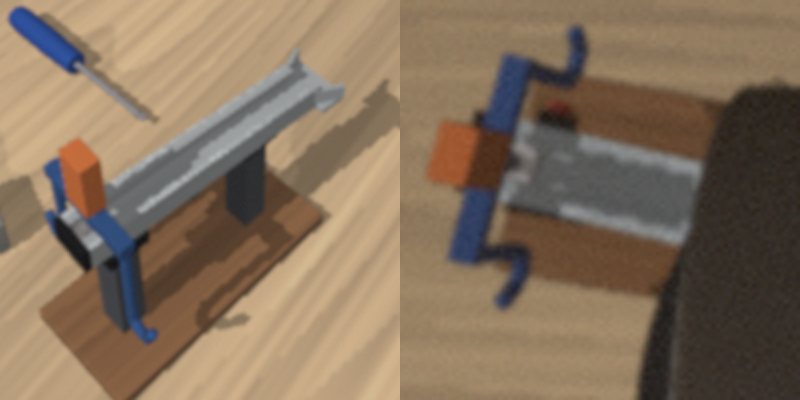

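The hanger stands at the closed end. Its runner (top crop 522,160) is beyond the catch pin (560,155), and the gripper is clear.

```bash
python3 -m inch '[[-0.2,0,0,0,0],[-0.2,0,0,0,0]]'|head -1; python3 -c "from bench import *; print(hand_in())"
```

```text
time_s: 26.63
the job is handed in; nothing more can be done
None
```

The small blue hanger is in the rail, past the spring catch and against the closed end, released and handed in at 26.6 s; the highest push I read was about 8 N, and I saw no contact with the bottle, offcut or screwdriver.

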